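Lock the instrument case

ROBOT

A 7-joint arm with a two-finger parallel gripper is mounted at the origin on the work surface. World frame = base frame: x ahead of the robot, y to its left, z up, the work surface at z = 0. Lengths are in m, angles in rad, forces in N, time in s.
With the tool pointing down it reaches from about 0.35 to 0.9 m from the base axis. Payload 8.1 kg.
Tool frame: the origin (TCP) lies at the very end of the fingers, on their centre line; the grasp point (between the pads) lies 19 mm behind it; z points along the fingers, y is the line along which they close (so a half turn about z gives the same grasp; the last joint's range is limited). The gripper opens to 92 mm and grips with 3 to 60 N. Pads are 19 mm wide; open, the fingers measure 130 mm over their backs; the gripper's body (75 mm by 190 mm) begins 47 mm behind the grasp point.
Start: joints at [-1.216, 0.434, 0.025, 1.573, -0.012, 1.134, -0.075], TCP at [0.276, 0.561, 0.227] pointing down, gripper open.
Joint ranges: [-2.62, 2.62], [-0.44, 2.09], [-1.27, 1.32], [0.08, 2.57], [-1.32, 4.46], [0.12, 2], [-2.74, 2.74]. Speed limits (rad/s): [2.22, 2.22, 3.01, 3.01, 3.14, 3.14, 3.14].

INTERFACE

Orientations are given as a rotation vector (axis times angle).
In Python, from cell import arm gives the robot as it stands.
- The arm moves only by the tool jog_arm, never from a script. Its argument "rows" is a list of rows, each a list of 3 entries, a list of its own where there are three numbers: the shift along the world's x, y, z in cm, then the turn, a rotation vector about the world's x, y, z in degrees, then the opening, from 0 (shut) to 1 (fully open). A call has 1 to 8 rows; each row is the pose to reach, as a shift and turn from the pose commanded when the call began; what a row does not reach only later rows make up. A row lasts 1/8 s, in which the tool goes at most 62.5 mm and 10.7 degrees, less where a joint would pass 70% of its speed; a pose out of reach is approached as far as the arm can. A call with a gripper value outside its range is refused whole. The fingers move at their own pace and stop on an object; "newtons" is the grip in N (left out, the last holds). Time passes only in rows, so rows that repeat a pose let the fingers close. It gives the time, the measured TCP pose, the force, the opening and the grip force at its end, in the units of the state.
- arm.observe(): the state, without advancing time (a new reading comes with each control period).
- arm.get_image(name): name is "side" or "top" or "wrist"; returns a dict with "img" (400x640x3 uint8, red, green, blue), "depth" (400x640 float32, m along the optical axis (not along the pixel's ray), 0 where there is no reading), "fx", "fy", "cx", "cy" (pixels), "dist_coeffs" ([k1, k2, p1, p2, k3] as OpenCV has them; the pictures are not rectified), "rvec" (rotation vector, rad) and "tvec" (3), from world to camera coordinates, as OpenCV has them; the wrist camera has in their place "mount" (4x4, takes a point from camera to tool coordinates, whose origin is the TCP and whose axes are the flange's). Camera axes: x right, y down, z forward; pixel columns grow to the right and rows downward; lengths in m; the calibration is good to about 2 mm. A picture is of the moment at which its call begins: read the wrist's pose just before it.
- arm.sign_off(): hands the job in; it is judged then, once.
The state is a dict: "clock": time; "joints": joint angles; "dq": joint speeds; "joint_efforts": joint torques, N m; "position": TCP position; "ee_rot": TCP orientation; "force": force on the tool from outside, world axes, zero at the start; "ft_torque": the same for the moment, N m; "width": opening from 0.0 (shut) to 1.0 (fully open); "gripper_force": force on a finger pad.
Only numpy, scipy, OpenCV 4.12 (cv2) and the standard library are available. Lean on these libraries where they do the work, as an engineer would, in place of code of your own. Each camera call takes 0.05 s, during which the arm holds its last target. There are 200 camera calls.

TASK

Lock the instrument case: fold its hasp down over the lock, take the U-shackle that fits (the smaller one) from its stand, put its legs into the lock with one leg through the hasp's eye, and press it down until it clicks and stays down when let go. Never push harder than about 3 kg (30 N), since the lock's pawls are delicate, and leave everything else where it is.

Things in the scene. Friction and masses are not known exactly. Their poses are not given: they have to be found in the camera images.
- case: Low grey instrument case, fixed, brass lock body on its front. Origin: on the bench under the lock's centre; x points from the lock back into the case, y along the case front. Case: x 23 to 263, y -130 to 130, lid top at z 60. The lock is 44 (x) by 92 (y), top at z 62, with two round holes 12 wide (countersunk) at x 0, y +22 and -22
- lock_top (a point): Midway between the lock's two hole mouths, on its top face 62 above the bench; axes as case. Inside, the legs meet two springs (6 to 8 N in all) and two sprung pawls 28 +-7 deep; the springs throw the shackle back up unless caught; the pawls click in 50 +-7 deep. The click depth differs from lock to lock and cannot be seen; a hard stop lies 2 below it
- hasp_hinge (a point): Hinge axis of the hasp, 66 above the bench, at x 34, y 22 of case; the axis runs along y of case
- hasp (a joint): Angle of the steel hasp strap, rad: 0 = down level across the lock (its stop), 1.57 = upright, 2.0 = leaning over the lid. Strap 52 long from the hinge, 30 wide, 4 thick; its 17 square eye, 34 from the hinge, then lies over the +y hole, 2 above the lock (strap top 68 above the bench). Stiff hinge (0.05 N m), stays where left; push it over from the lid side
- shackle_grip (a point): Middle of the crossbar of the right shackle, a loose steel U, 0.12 kg. Crossbar 10 thick (x), 54 long (y), 14 tall, level. Two round legs 10 thick, 44 apart (along y), end 91 below this point, tapered over the last 6, grooved for the pawls. Same either way round. Starts upright in a stand, this point about 99 above the bench; lift out straight up 40
- shackle: The same shackle; origin midway between its leg ends, 91 below shackle_grip, same axes. Pressed into the lock, shackle_grip is 125 +-7 above the bench when the legs meet pawls and springs and 103 +-7 when the pawls click in. The push rises to 10 to 17 N as the leg tips pass the pawls, eases, and drops again by 1 to 3 N at the click. Caught, it stays down; not caught, it comes up about 22
- stand_small: Fixed wooden block in which the right shackle stands, 50 by 94, 45 tall, holes 13 wide, 37 deep; origin under its centre, holes along its y
- stand_large: Fixed wooden block in which the larger shackle stands, 50 by 112, 45 tall; origin under its centre. The two stands may change sides
- multimeter: Hand multimeter lying on the case lid, 85 x 180 x 45 tall; origin under its centre
- big_shackle: The wrong, larger U-shackle standing in its own wooden stand: legs 62 apart and 13 thick, 121 tall; origin between the leg ends. Does not fit this lock: leave it alone
- insert_sleeve: Aluminium sleeve standing upright, 32 diameter, 62 tall; origin at its foot
- screwdriver: Screwdriver lying on the bench
- spray_can: Aluminium can, 52 diameter, 130 tall
- pen: Black pen, 10 thick, 145 long, on the open logbook
Things that resemble listed ones, but are neither listed nor needed, are in the scene too. What is shaped like the shackle but blue or orange is not meant.

How it is judged:
By the outcome, as a careful person would: the job done as asked, in the order asked, and still so for the second after the job is handed in, with the robot touching nothing.
It also fails if it takes over 58 s, if anything falls off the work surface, if the arm or the gripper's body presses on something with over 40 N, if the wrist force passes 120 N, or if a joint passes its speed limit or range.

## Working session

There is one attempt and no reset: what is moved stays moved. The work goes in short steps, Python scripts to look and compute and a tool call to move; the robot and the scene stay as the last step left them, time stands still between calls to the robot, and variables do not carry over. Pictures are saved under pics/ and viewed, at most 10 in all, crops included, and the job is handed in when it is done.

Besides the shell and the picture viewer there is one more tool, called after "Emit:" as name(argument=value, ...), one argument or row to a line, values as JSON. jog_arm: Moves the arm, as the interface text tells. Its arguments: {"type":"object","properties":{"rows":{"type":"array","items":{"type":"array"}},"newtons":{"type":"number"}},"required":["rows"]}

```bash
mkdir -p pics; cat > h.py <<'E'
import numpy as np, cv2, pickle
from cell import arm
def snap(n,f):
    s=arm.observe(); d=arm.get_image(n); d['state']=s
    pickle.dump(d,open(f'pics/{f}.pkl','wb')); cv2.imwrite(f'pics/{f}.png',d['img'][:,:,::-1]); return d
def load(f): return pickle.load(open(f'pics/{f}.pkl','rb'))
def c2w(d):
    T=np.eye(4)
    if 'mount' in d:
        T[:3,:3]=cv2.Rodrigues(np.array(d['state']['ee_rot'],float))[0]; T[:3,3]=d['state']['position']
        return T@np.array(d['mount'])
    R=cv2.Rodrigues(np.array(d['rvec'],float))[0]; T[:3,:3]=R.T; T[:3,3]=-R.T@np.array(d['tvec']).ravel(); return T
def pt(d,u,v,z=None,dep=None):
    K=np.array([[d['fx'],0,d['cx']],[0,d['fy'],d['cy']],[0,0,1.]])
    r=cv2.undistortPoints(np.array([[[u,v]]],float),K,np.array(d['dist_coeffs'],float))[0,0]
    r=np.array([r[0],r[1],1]); T=c2w(d); w=T[:3,:3]@r
    if z is None:
        if dep is None:
            p=d['depth'][int(v)-1:int(v)+2,int(u)-1:int(u)+2]; dep=np.median(p[p>0]) if (p>0).any() else 0
        return T[:3,3]+w*dep
    return T[:3,3]+w*(z-T[2,3])/w[2]
def crop(f,o,u0,v0,u1,v1,k):
    im=cv2.imread(f'pics/{f}.png')[v0:v1,u0:u1]; cv2.imwrite(f'pics/{o}.png',cv2.resize(im,None,fx=k,fy=k,interpolation=cv2.INTER_CUBIC))
E
python3 - <<'E'
from h import *
a=snap('top','top1')['img']; b=snap('side','side1')['img']
print(arm.observe())
E
```

```text
{'clock': 0.1, 'joints': array([-1.21562519,  0.4351567 ,  0.02499816,  1.57399466, -0.01159045,
        1.1340076 , -0.07512305]), 'dq': array([-0.00082545, -0.00134916, -0.00052887, -0.00145868,  0.00070563,
       -0.00164268, -0.0007726 ]), 'joint_efforts': array([ 4.03040496e-03, -6.69125462e+01,  9.88398604e-01, -3.15147507e+01,
       -6.05182489e-02,  3.73046170e-02,  3.59163528e-05]), 'position': array([0.2760803 , 0.56020977, 0.22602606]), 'ee_rot': array([-7.12932148e-01, -3.05944758e+00,  2.21547150e-03]), 'force': array([ 0.15721778,  0.11922112, -0.50942572]), 'ft_torque': array([ 0.04383439,  0.00741749, -0.03478054]), 'gripper_force': 0.0, 'width': 1.000061396955661}
```

View pics/top1.png

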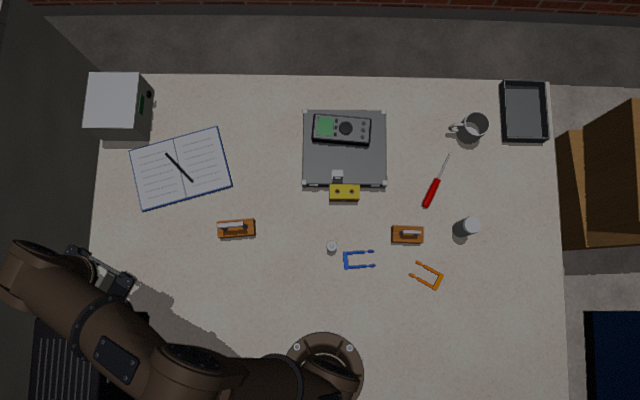

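View pics/side1.png

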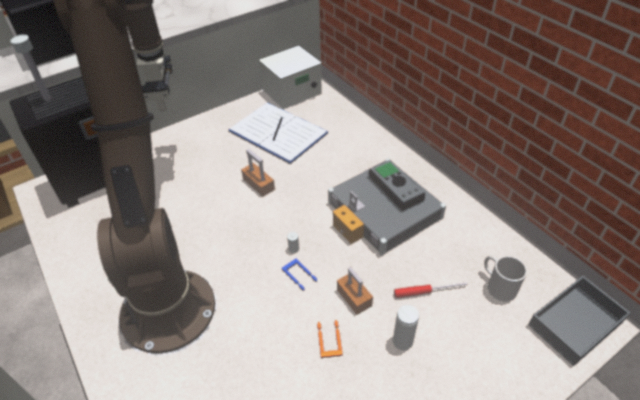

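Both views show two steel shackles in wooden stands: left at top (236,228) and right at (408,234). The blue (358,260) and orange (427,275) ones are decoys. The lock is at (344,192), with the hasp upright at (338,176). The right stand looks shorter, so I'll confirm it in a crop and measure.

```bash
python3 - <<'E'
from h import *
a=cv2.imread('pics/top1.png')
k=lambda u0,v0,u1,v1:cv2.resize(a[v0:v1,u0:u1],(400,280),interpolation=cv2.INTER_CUBIC)
L=k(206,208,266,250);R=k(378,213,438,255);C=k(310,165,370,207);F=k(295,100,395,170)
cv2.imwrite('pics/c1.png',np.vstack([np.hstack([L,R]),np.hstack([C,F])]))
d=load('top1')
for u,v in [(217,229),(255,228),(392,234),(424,234),(330,192),(359,192),(303,110),(387,110),(302,187),(388,187),(338,176),(408,232),(236,226)]: print(u,v,pt(d,u,v).round(4))
print(c2w(d).round(3))
E
```

```text
217 229 [0.4226 0.3272 0.0448]
255 228 [0.432  0.2164 0.0086]
392 234 [ 0.4203 -0.2075  0.0252]
424 234 [ 0.4247 -0.312  -0.0005]
330 192 [ 0.5419 -0.0144  0.056 ]
359 192 [ 0.5431 -0.1026  0.0592]
303 110 [0.803  0.0749 0.0572]
387 110 [ 0.8292 -0.1979  0.0024]
302 187 [0.5661 0.0737 0.0032]
388 187 [ 0.5724 -0.1997 -0.001 ]
338 176 [ 0.58   -0.0362  0.1115]
408 232 [ 0.4194 -0.2423  0.1032]
236 226 [0.4258 0.2571 0.1127]
[[ 0.021 -0.984  0.177  0.281]
 [-1.    -0.02   0.008  0.01 ]
 [-0.004 -0.177 -0.984  1.455]
 [ 0.     0.     0.     1.   ]]
```

View pics/c1.png

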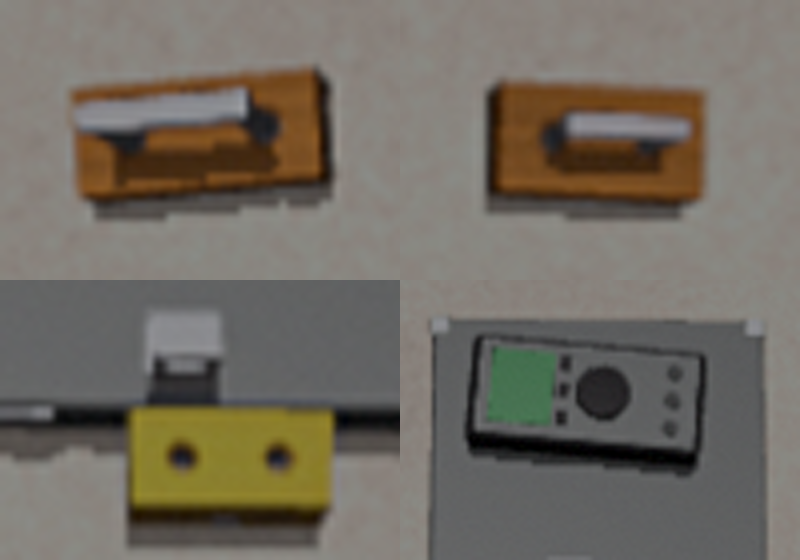

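Top-left of the crop shows the left crossbar (26 px, about 75 mm) and top-right the right crossbar (19 px, about 54 mm). The right one at (412,232) is therefore the small shackle meant. The lock holes are at (337.4,191.4) and (351.8,191.7), and the hasp is roughly upright over the +y hole side.

```bash
python3 - <<'E'
from h import *
d=load('top1')
for n,u,v,z in [('h+',337.4,191.4,.06),('h-',351.8,191.7,.06),('cbL',402.75,232,.106),('cbR',421.5,232.1,.106),
 ('st',378+97/6.667,213+84/6.667,.045),('st',378+305/6.667,213+90/6.667,.045),('st',378+302/6.667,213+200/6.667,.045),('st',378+90/6.667,213+197/6.667,.045),
 ('hasp tip',310+184/6.667,165+30/6.667,.118),('mm front',295+470/4-0,100+172/4,.105),('mmfront',295+700/4-100,100+182/4,.105)]: print(n,pt(d,u,v,z).round(4))
for u,v in [(335,172),(338,172),(341,172),(338,175),(338,178)]: print(pt(d,u,v).round(4))
E
```

```text
h+ [ 0.5435 -0.0368  0.06  ]
h- [ 0.5434 -0.0806  0.06  ]
cbL [ 0.4188 -0.2265  0.106 ]
cbR [ 0.4195 -0.2812  0.106 ]
st [ 0.444  -0.2063  0.045 ]
st [ 0.443  -0.3015  0.045 ]
st [ 0.3928 -0.2993  0.045 ]
st [ 0.3925 -0.2029  0.045 ]
hasp tip [ 0.5981 -0.0346  0.118 ]
mm front [ 0.6876 -0.2593  0.105 ]
mmfront [ 0.677  -0.1312  0.105 ]
[ 0.6034 -0.0286  0.0617]
[ 0.6035 -0.0378  0.062 ]
[ 0.6041 -0.047   0.0603]
[ 0.5829 -0.0362  0.1121]
[ 0.5789 -0.0371  0.089 ]
```

Emit:
jog_arm(
  rows=[
    [[4,-5,3],[0,0,-10],0],
    [[8,-10,3],[0,0,-20],0],
    [[12,-15,3],[0,0,-30],0],
    [[16,-20,3],[0,0,-40],0],
    [[20,-26,3],[0,0,-50],0],
    [[24,-32,3],[0,0,-60],0],
    [[27,-38,3],[0,0,-64],0],
    [[27,-42,3],[0,0,-64],0],
  ],
)

```text
clock: 1.1
position: [0.5447, 0.1494, 0.2563]
ee_rot: [2.227, 2.216, -0.0]
force: [0.8, 0.2, -0.6]
width: 0.18
gripper_force: 0.0
```

Emit:
jog_arm(
  rows=[
    [[1.5,-5,0],[0,0,0],0],
    [[3,-10,0],[0,0,0],0],
    [[5,-14,0],[0,0,0],0],
    [[7,-17.8,0],[0,0,0],0],
    [[7,-17.8,0],[0,0,0],0],
    [[7,-17.8,0],[0,0,0],0],
  ],
)

```text
clock: 1.85
position: [0.6133, -0.0263, 0.2562]
ee_rot: [-2.225, -2.216, 0.001]
force: [-0.4, -0.2, 0.6]
width: 0.002
gripper_force: 0.0
```

```bash
python3 - <<'E'
from h import *
d=snap('wrist','w1'); print(d['state']['position'],d['state']['ee_rot'],np.array(d['mount']).round(3))
E
```

```text
[ 0.6133458  -0.02630142  0.25620327] [-2.22522615e+00 -2.21614682e+00  7.38972229e-04] [[ 0.    -0.956 -0.293  0.08 ]
 [ 1.     0.    -0.    -0.   ]
 [ 0.    -0.293  0.956 -0.159]
 [ 0.     0.     0.     1.   ]]
```

View pics/w1.png

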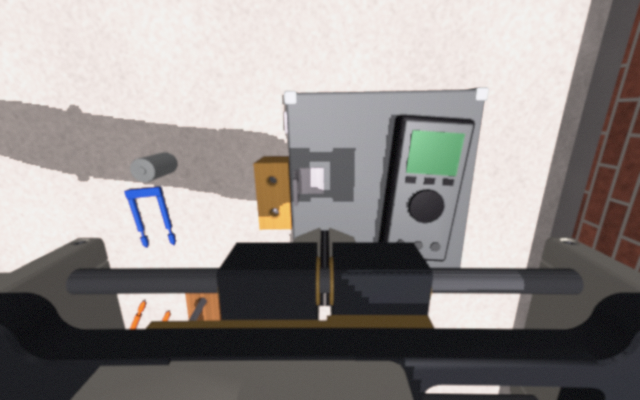

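The wrist view shows the lock at (272,195), its holes at (271,181) and (274,212), the hasp upright at (317,177), and the multimeter clear at the right.

```bash
python3 - <<'E'
from h import *
crop('w1','w1c',240,140,370,240,6)
d=load('w1')
for u,v,z in [(271,181,.06),(274,212,.06)]: print(pt(d,u,v,z).round(4))
E
```

```text
[ 0.5431 -0.0341  0.06  ]
[ 0.5446 -0.0773  0.06  ]
```

View pics/w1c.png

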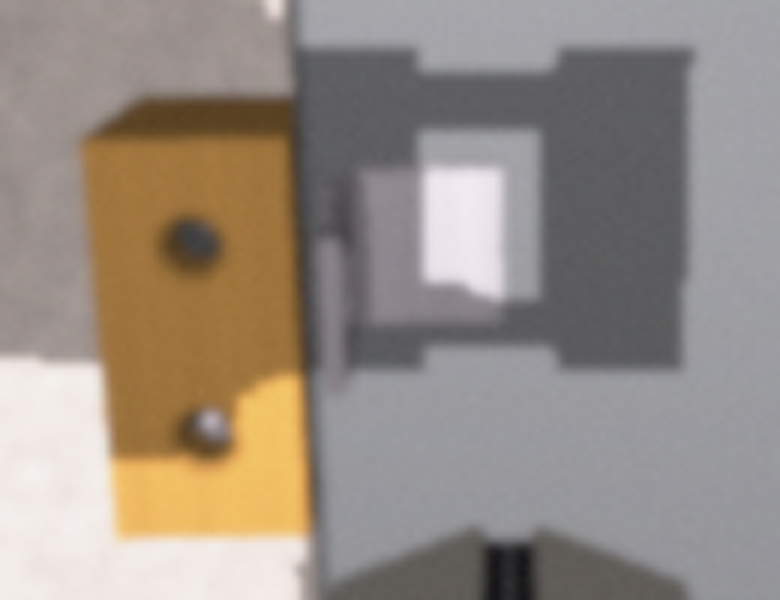

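Emit:
jog_arm(
  rows=[
    [[0.5,-0.8,-5],[0,0,0],0],
    [[0.5,-1,-10],[0,0,0],0],
    [[0.5,-1,-15],[0,0,0],0],
    [[0.5,-1,-15.5],[0,0,0],0],
    [[0.5,-1,-15.5],[0,0,0],0],
  ],
)

```text
clock: 2.52
position: [0.6193, -0.0361, 0.103]
ee_rot: [2.224, 2.218, 0.001]
force: [-0.3, 0.2, 0.7]
width: 0.003
gripper_force: 0.0
```

Emit:
jog_arm(
  rows=[
    [[-1.5,0,0],[0,0,0],0],
    [[-2.5,0,-0.1],[0,0,0],0],
    [[-3.3,0,-0.5],[0,0,0],0],
    [[-4.1,0,-1.0],[0,0,0],0],
    [[-5.1,0,-1.6],[0,0,0],0],
    [[-6.1,0,-2.1],[0,0,0],0],
    [[-6.6,0,-2.5],[0,0,0],0],
    [[-6.6,0,-2.8],[0,0,0],0],
  ],
)

```text
clock: 3.52
position: [0.5517, -0.0368, 0.0733]
ee_rot: [-2.225, -2.216, 0.002]
force: [-0.0, -0.5, 0.9]
width: 0.005
gripper_force: 0.6
```

Emit:
jog_arm(
  rows=[
    [[0,0,-0.2],[0,0,0],0],
    [[0,0,-0.4],[0,0,0],0],
    [[0,0,-0.5],[0,0,0],0],
    [[0,0,-0.5],[0,0,0],0],
  ],
)

```text
clock: 4.03
position: [0.5529, -0.0368, 0.0687]
ee_rot: [2.226, 2.217, 0.0]
force: [0.2, -0.2, -0.2]
width: 0.006
gripper_force: 0.0
```

Emit:
jog_arm(
  rows=[
    [[0,0,-0.1],[0,0,0],0],
    [[0,0,-0.2],[0,0,0],0],
    [[0,0,-0.2],[0,0,0],0],
  ],
)

```text
clock: 4.4
position: [0.5531, -0.0369, 0.0681]
ee_rot: [2.226, 2.216, 0.002]
force: [-5.1, 1.4, 17.7]
width: 0.005
gripper_force: 8.6
```

```bash
python3 - <<'E'
from h import *
snap('side','s2'); crop('s2','s2c',310,160,440,250,6)
E
```

```text
(no output)
```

View pics/s2c.png

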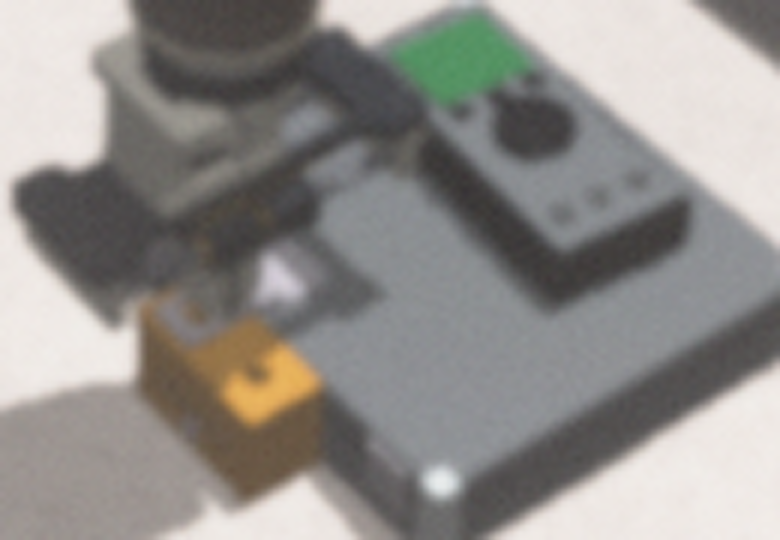

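The side view shows the strap flat across the lock with its eye over the hole at crop (200,310). It took 17.7 N at z 0.068, so the hasp is down. Next, the shackle.

Emit:
jog_arm(
  rows=[
    [[0,0,5],[0,0,0],0.3],
    [[-3,-2,10],[0,0,0],1],
    [[-6,-6,13],[0,0,0],1],
    [[-9,-11,13.5],[0,0,0],1],
    [[-12,-16,13.5],[0,0,0],1],
    [[-13.4,-20,13.5],[0,0,0],1],
    [[-13.4,-21.7,13.5],[0,0,0],1],
    [[-13.4,-21.7,13.5],[0,0,0],1],
  ],
)

```text
clock: 5.45
position: [0.4185, -0.2551, 0.2019]
ee_rot: [2.228, 2.213, -0.0]
force: [0.3, 0.3, 0.4]
width: 0.826
gripper_force: 0.0
```

```bash
python3 - <<'E'
from h import *
d=snap('wrist','w2'); print(d['state']['position'],d['state']['width'])
t=snap('top','t2')
a=d['img'][:,:,::-1]; b=cv2.resize(t['img'][145:225,300:390][:,:,::-1],None,fx=4.0,fy=4.0,interpolation=cv2.INTER_CUBIC)
A=cv2.resize(a,(640,400)); cv2.imwrite('pics/w2m.png',A)
E
```

```text
[ 0.4184584  -0.25510499  0.20190496] 0.8262668131975821
```

View pics/w2m.png

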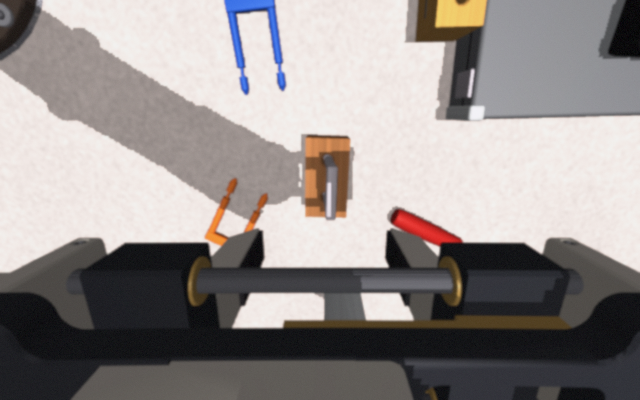

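The wrist view shows the small stand at (327,176) with its crossbar running from about (330,162) to (330,219), between the open fingers.

```bash
python3 - <<'E'
from h import *
d=load('w2')
g=(d['img'].astype(int)); 
for v in range(185,224,6): print(v,[int(x) for x in g[v,318:345].mean(1)])
print([ (v,g[v,328:333].mean(0).astype(int).tolist()) for v in range(156,224,3)])
for u,v,z in [(331,219,.106),(306,136,.045),(348,136,.045),(305,216,.045),(348,216,.045)]: print(pt(d,u,v,z).round(4))
E
```

```text
185 [79, 78, 76, 77, 75, 75, 80, 93, 128, 178, 216, 227, 214, 169, 136, 130, 127, 118, 105, 88, 80, 79, 80, 80, 77, 77, 77]
191 [81, 78, 75, 73, 75, 78, 83, 96, 136, 190, 221, 228, 213, 166, 135, 126, 125, 116, 103, 88, 83, 82, 82, 81, 80, 76, 79]
197 [76, 70, 60, 53, 54, 65, 75, 94, 140, 193, 222, 227, 210, 166, 135, 126, 120, 111, 94, 83, 81, 82, 81, 79, 77, 77, 76]
203 [78, 74, 75, 74, 73, 75, 78, 102, 148, 196, 224, 225, 208, 164, 133, 125, 122, 107, 90, 82, 83, 83, 80, 79, 78, 77, 81]
209 [130, 116, 93, 80, 79, 81, 86, 116, 162, 204, 224, 224, 205, 161, 132, 127, 120, 108, 92, 86, 86, 82, 83, 80, 80, 80, 83]
215 [142, 139, 137, 136, 135, 138, 134, 139, 168, 201, 217, 218, 196, 156, 131, 127, 124, 130, 142, 149, 149, 143, 142, 140, 139, 139, 143]
221 [237, 238, 239, 238, 239, 237, 235, 231, 226, 223, 225, 227, 227, 228, 227, 227, 230, 233, 235, 235, 236, 237, 237, 237, 238, 238, 237]
[(156, [92, 78, 74]), (159, [80, 74, 76]), (162, [80, 76, 80]), (165, [87, 83, 87]), (168, [130, 124, 130]), (171, [136, 130, 136]), (174, [136, 129, 135]), (177, [135, 129, 135]), (180, [137, 130, 136]), (183, [186, 177, 185]), (186, [195, 187, 194]), (189, [195, 188, 195]), (192, [195, 188, 195]), (195, [194, 187, 195]), (198, [194, 187, 194]), (201, [194, 187, 194]), (204, [193, 186, 192]), (207, [193, 185, 191]), (210, [191, 184, 191]), (213, [190, 183, 190]), (216, [173, 165, 172]), (219, [162, 154, 156]), (222, [240, 233, 230])]
[ 0.4247 -0.2768  0.106 ]
[ 0.3983 -0.2021  0.045 ]
[ 0.4449 -0.2024  0.045 ]
[ 0.3947 -0.297   0.045 ]
[ 0.4467 -0.2974  0.045 ]
```

```bash
python3 - <<'E'
from h import *
d=load('w2'); print(d['fx'])
for u,v,z in [(328.7,182,.106),(328.2,217.5,.106),(325.8,200,.106),(331.3,200,.106),(300+15,0,.06)]: print(pt(d,u,v,z).round(4))
E
```

```text
278.8782371368402
[ 0.4225 -0.2395  0.106 ]
[ 0.422  -0.2753  0.106 ]
[ 0.4197 -0.2573  0.106 ]
[ 0.425  -0.2573  0.106 ]
[ 0.4109 -0.0784  0.06  ]
```

Emit:
jog_arm(
  rows=[
    [[0.15,0.3,-4],[0,0,0],1],
    [[0.15,0.3,-8.5],[0,0,0],1],
    [[0.15,0.3,-11.5],[0,0,0],1],
    [[0.15,0.3,-12.2],[0,0,0],1],
    [[0.15,0.3,-12.2],[0,0,0],0.6],
    [[0.15,0.3,-12.2],[0,0,0],0.3],
    [[0.15,0.3,-12.2],[0,0,0],0.1],
    [[0.15,0.3,-12.2],[0,0,0],0.05],
  ],
  newtons=15,
)

```text
clock: 6.55
position: [0.4206, -0.2509, 0.0803]
ee_rot: [2.225, 2.216, 0.001]
force: [0.5, 0.1, -0.2]
width: 0.616
gripper_force: 0.0
```

Emit:
jog_arm(
  rows=[
    [[0,0,0],[0,0,0],0.05],
    [[0,0,0],[0,0,0],0],
    [[0,0,0],[0,0,0],0],
    [[0,0,0],[0,0,0],0],
  ],
)

```text
clock: 7.05
position: [0.4202, -0.2508, 0.0797]
ee_rot: [-2.226, -2.217, 0.0]
force: [0.0, -0.6, -0.3]
width: 0.179
gripper_force: 0.0
```

Emit:
jog_arm(
  rows=[
    [[0,0,0],[0,0,0],0],
    [[0,0,0],[0,0,0],0],
    [[0,0,0],[0,0,0],0],
    [[0,0,0],[0,0,0],0],
  ],
)

```text
clock: 7.55
position: [0.4202, -0.2508, 0.0797]
ee_rot: [-2.226, -2.217, -0.0]
force: [0.3, -0.1, -0.1]
width: 0.101
gripper_force: 15.0
```

Emit:
jog_arm(
  rows=[
    [[0,0,0],[0,0,0],0],
    [[0,0,2.5],[0,0,0],0],
    [[0,0,6],[0,0,0],0],
    [[0,0,10],[0,0,0],0],
    [[1.5,2,11.5],[0,0,0],0],
    [[4.5,6.5,11.5],[0,0,0],0],
    [[8,12,11.5],[0,0,0],0],
    [[11,17,11.5],[0,0,0],0],
  ],
  newtons=45,
)

```text
clock: 8.55
position: [0.531, -0.0792, 0.1948]
ee_rot: [2.226, 2.216, 0.001]
force: [1.5, -1.1, -0.9]
width: 0.102
gripper_force: 45.0
```

Emit:
jog_arm(
  rows=[
    [[1.4,2.5,0],[0,0,0],0],
    [[1.4,2.5,0],[0,0,0],0],
    [[1.4,2.5,-1.5],[0,0,0],0],
    [[1.4,2.5,-2.5],[0,0,0],0],
    [[1.4,2.5,-2.5],[0,0,0],0],
    [[1.4,2.5,-2.5],[0,0,0],0],
  ],
)

```text
clock: 9.3
position: [0.5441, -0.0565, 0.1698]
ee_rot: [2.227, 2.216, -0.0]
force: [0.0, -0.2, -0.8]
width: 0.106
gripper_force: 45.0
```

```bash
python3 - <<'E'
from h import *
d=snap('wrist','w3'); s=snap('side','s3'); t=snap('top','t3'); print(d['state']['position'])
f=lambda n,u0,v0,u1,v1:cv2.resize(cv2.imread(f'pics/{n}.png')[v0:v1,u0:u1],(400,300),interpolation=cv2.INTER_CUBIC)
cv2.imwrite('pics/m3.png',np.vstack([np.hstack([f('w3',200,100,440,280),f('s3',300,150,420,240)]),np.hstack([f('t3',310,150,390,210),f('s3',320,180,380,225)])]))
E
```

```text
[ 0.54412497 -0.05645327  0.16980575]
```

View pics/m3.png

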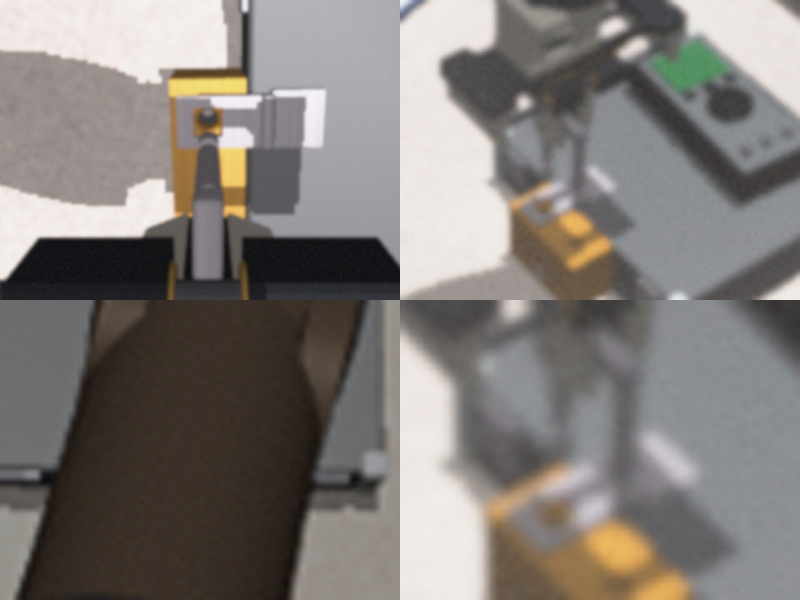

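The wrist view (top-left) shows the strap flat with its eye framing the hole at (207,120) in the crop, and the +y leg coming down just short of it at (208,140). I'll zoom in to compare the leg tip with the hole.

```bash
python3 - <<'E'
from h import *
crop('w3','w3c',294,150,364,210,10)
d=load('w3')
for u,v,z in [(324.2,172,.06),(324.2,184,.098)]: print(pt(d,u,v,z).round(4))
P=lambda p:cv2.projectPoints(np.array([p],float),*(lambda T:(cv2.Rodrigues(T[:3,:3])[0],T[:3,3]))(np.linalg.inv(c2w(d))),np.array([[d['fx'],0,d['cx']],[0,d['fy'],d['cy']],[0,0,1.]]),np.array(d['dist_coeffs'],float))[0].ravel().round(1)
tx,ty,_=d['state']['position']
for dy in (0,-.003,.003): print(dy,'tip',P((tx,ty+dy+.022,.098)),'shoulder',P((tx,ty+dy+.022,.104)),'hole',P((tx,ty+dy+.022,.061)))
E
```

```text
[ 0.5439 -0.0342  0.06  ]
[ 0.5439 -0.0365  0.098 ]
0 tip [324.4 181.7] shoulder [324.4 183.4] hole [324.4 172.5]
-0.003 tip [324.5 185.1] shoulder [324.5 186.9] hole [324.4 175.5]
0.003 tip [324.4 178.3] shoulder [324.4 179.9] hole [324.4 169.5]
```

View pics/w3c.png

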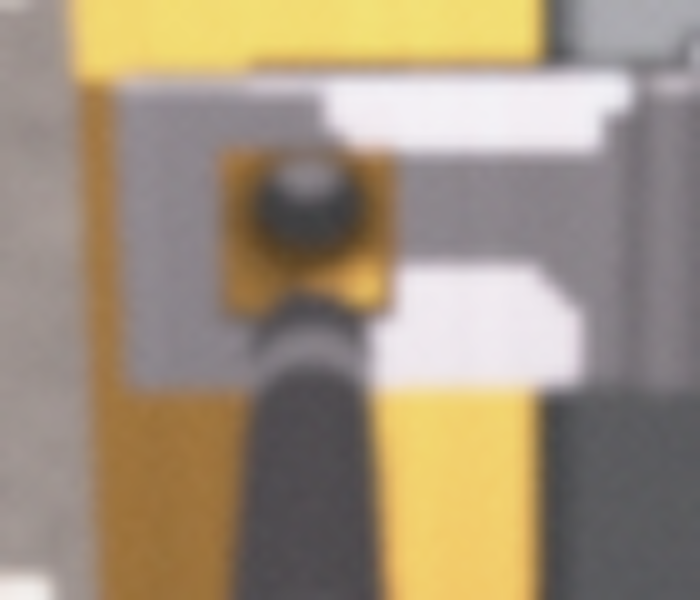

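The leg tip and hole agree in x (u≈324.8). In y the hole sits about 2 mm further toward +y, so I shift +2 mm and feel the way in.

Emit:
jog_arm(
  rows=[
    [[0,0.2,0],[0,0,0],0],
    [[0,0.2,-1.5],[0,0,0],0],
    [[0,0.2,-2.6],[0,0,0],0],
    [[0,0.2,-3.2],[0,0,0],0],
    [[0,0.2,-3.5],[0,0,0],0],
    [[0,0.2,-3.5],[0,0,0],0],
  ],
)

```text
clock: 10.2
position: [0.5442, -0.054, 0.1346]
ee_rot: [-2.226, -2.217, 0.0]
force: [-0.2, -0.7, -0.7]
width: 0.101
gripper_force: 45.0
```

Emit:
jog_arm(
  rows=[
    [[0,0,-0.2],[0,0,0],0],
    [[0,0,-0.4],[0,0,0],0],
    [[0,0,-0.6],[0,0,0],0],
    [[0,0,-0.6],[0,0,0],0],
  ],
)

```text
clock: 10.7
position: [0.5441, -0.0538, 0.1286]
ee_rot: [-2.226, -2.217, 0.0]
force: [0.2, -0.8, -1.1]
width: 0.106
gripper_force: 45.0
```

Emit:
jog_arm(
  rows=[
    [[0,0,-0.2],[0,0,0],0],
    [[0,0,-0.4],[0,0,0],0],
    [[0,0,-0.6],[0,0,0],0],
    [[0,0,-0.6],[0,0,0],0],
  ],
)

```text
clock: 11.2
position: [0.5442, -0.0539, 0.1226]
ee_rot: [2.226, 2.217, -0.0]
force: [-0.4, -0.8, -1.6]
width: 0.101
gripper_force: 45.0
```

Emit:
jog_arm(
  rows=[
    [[0,0,-0.3],[0,0,0],0],
    [[0,0,-0.6],[0,0,0],0],
    [[0,0,-0.9],[0,0,0],0],
    [[0,0,-0.9],[0,0,0],0],
  ],
)

```text
clock: 11.7
position: [0.5441, -0.0539, 0.1135]
ee_rot: [-2.226, -2.217, 0.001]
force: [0.5, -0.6, -2.3]
width: 0.107
gripper_force: 45.0
```

Emit:
jog_arm(
  rows=[
    [[0,0,-0.2],[0,0,0],0],
    [[0,0,-0.4],[0,0,0],0],
    [[0,0,-0.6],[0,0,0],0],
    [[0,0,-0.6],[0,0,0],0],
  ],
)

```text
clock: 12.2
position: [0.5442, -0.0539, 0.1076]
ee_rot: [-2.226, -2.217, 0.0]
force: [0.6, -0.5, -2.4]
width: 0.103
gripper_force: 45.0
```

Emit:
jog_arm(
  rows=[
    [[0,0,-0.2],[0,0,0],0],
    [[0,0,-0.4],[0,0,0],0],
    [[0,0,-0.4],[0,0,0],0],
  ],
)

```text
clock: 12.58
position: [0.5443, -0.0541, 0.1037]
ee_rot: [2.226, 2.216, -0.0]
force: [-0.2, -2.1, -0.1]
width: 0.105
gripper_force: 45.0
```

Emit:
jog_arm(
  rows=[
    [[0,0,-0.2],[0,0,0],0],
    [[0,0,-0.4],[0,0,0],0],
    [[0,0,-0.4],[0,0,0],0],
  ],
)

```text
clock: 12.95
position: [0.5448, -0.054, 0.1003]
ee_rot: [2.226, 2.216, 0.001]
force: [-0.7, -1.8, 6.2]
width: 0.102
gripper_force: 45.0
```

Emit:
jog_arm(
  rows=[
    [[0,0,-0.2],[0,0,0],0],
    [[0,0,-0.4],[0,0,0],0],
    [[0,0,-0.4],[0,0,0],0],
  ],
)

```text
clock: 13.32
position: [0.5447, -0.054, 0.0963]
ee_rot: [2.226, 2.216, 0.001]
force: [-0.1, -0.3, 5.8]
width: 0.105
gripper_force: 45.0
```

Emit:
jog_arm(
  rows=[
    [[0,0,-0.2],[0,0,0],0],
    [[0,0,-0.4],[0,0,0],0],
    [[0,0,-0.4],[0,0,0],0],
  ],
)

```text
clock: 13.7
position: [0.5448, -0.054, 0.0923]
ee_rot: [2.226, 2.216, 0.002]
force: [-0.2, -0.8, 5.8]
width: 0.106
gripper_force: 45.0
```

Emit:
jog_arm(
  rows=[
    [[0,0,-0.15],[0,0,0],0],
    [[0,0,-0.3],[0,0,0],0],
    [[0,0,-0.3],[0,0,0],0],
  ],
)

```text
clock: 14.08
position: [0.5448, -0.054, 0.0894]
ee_rot: [2.226, 2.216, 0.002]
force: [-1.0, -0.7, 7.6]
width: 0.104
gripper_force: 45.0
```

Emit:
jog_arm(
  rows=[
    [[0,0,-0.1],[0,0,0],0],
    [[0,0,-0.2],[0,0,0],0],
    [[0,0,-0.2],[0,0,0],0],
  ],
)

```text
clock: 14.45
position: [0.5449, -0.054, 0.0874]
ee_rot: [2.225, 2.216, 0.002]
force: [-1.0, -0.9, 8.3]
width: 0.105
gripper_force: 45.0
```

Emit:
jog_arm(
  rows=[
    [[0,0,-0.1],[0,0,0],0],
    [[0,0,-0.2],[0,0,0],0],
    [[0,0,-0.2],[0,0,0],0],
  ],
)

```text
clock: 14.82
position: [0.5449, -0.0541, 0.0855]
ee_rot: [2.226, 2.216, 0.002]
force: [-1.3, -1.4, 8.3]
width: 0.104
gripper_force: 45.0
```

Emit:
jog_arm(
  rows=[
    [[0,0,-0.1],[0,0,0],0],
    [[0,0,-0.2],[0,0,0],0],
    [[0,0,-0.2],[0,0,0],0],
  ],
)

```text
clock: 15.2
position: [0.5449, -0.0541, 0.0835]
ee_rot: [2.225, 2.216, 0.002]
force: [-0.3, -1.1, 8.4]
width: 0.104
gripper_force: 45.0
```

Emit:
jog_arm(
  rows=[
    [[0,0,-0.1],[0,0,0],0],
    [[0,0,-0.1],[0,0,0],0],
  ],
)

```text
clock: 15.45
position: [0.5446, -0.054, 0.0821]
ee_rot: [2.226, 2.216, 0.001]
force: [-0.8, -1.3, 4.2]
width: 0.107
gripper_force: 45.0
```

Emit:
jog_arm(
  rows=[
    [[0,0,-0.1],[0,0,0],0],
    [[0,0,-0.1],[0,0,0],0],
  ],
)

```text
clock: 15.7
position: [0.5448, -0.054, 0.0812]
ee_rot: [2.226, 2.216, 0.001]
force: [-1.0, -0.9, 7.0]
width: 0.108
gripper_force: 45.0
```

Emit:
jog_arm(
  rows=[
    [[0,0,-0.05],[0,0,0],0],
    [[0,0,-0.05],[0,0,0],0],
  ],
)

```text
clock: 15.95
position: [0.5448, -0.054, 0.0807]
ee_rot: [2.226, 2.216, 0.001]
force: [-1.4, -1.8, 7.1]
width: 0.106
gripper_force: 45.0
```

Emit:
jog_arm(
  rows=[
    [[0,0,0.1],[0,0,0],0],
    [[0,0,0.2],[0,0,0],0],
    [[0,0,0.2],[0,0,0],0],
  ],
  newtons=10,
)

```text
clock: 16.32
position: [0.5443, -0.0538, 0.0821]
ee_rot: [2.226, 2.217, 0.0]
force: [1.5, -0.3, -0.1]
width: 0.11
gripper_force: 10.0
```

Emit:
jog_arm(
  rows=[
    [[0,0,0],[0,0,0],0.5],
    [[0,0,0],[0,0,0],0.5],
    [[0,0,0],[0,0,0],0.5],
    [[0,0,0],[0,0,0],0.5],
    [[0,0,3],[0,0,0],0.5],
    [[0,0,7],[0,0,0],0.5],
    [[-3,4,12],[0,0,0],0.5],
    [[-6,9,14],[0,0,0],0.5],
  ],
)

```text
clock: 17.32
position: [0.4879, 0.0307, 0.2219]
ee_rot: [2.228, 2.212, 0.004]
force: [-0.2, 2.1, -0.4]
width: 0.501
gripper_force: 0.0
```

Emit:
jog_arm(
  rows=[
    [[-4,6,0],[0,0,0],0.5],
    [[-8,12,0],[0,0,0],0.5],
    [[-12,17,0],[0,0,0],0.5],
    [[-14,22,0],[0,0,0],0.5],
    [[-14,26,0],[0,0,0],0.5],
    [[-14,26,0],[0,0,0],0.5],
  ],
)

```text
clock: 18.08
position: [0.3462, 0.2947, 0.2198]
ee_rot: [-2.219, -2.223, -0.002]
force: [0.6, -1.1, 0.0]
width: 0.502
gripper_force: 0.0
```

```bash
python3 - <<'E'
from h import *
snap('side','s4'); snap('top','t4')
f=lambda n,u0,v0,u1,v1:cv2.resize(cv2.imread(f'pics/{n}.png')[v0:v1,u0:u1],(400,300),interpolation=cv2.INTER_CUBIC)
cv2.imwrite('pics/m4.png',np.hstack([f('s4',310,160,400,227),f('t4',300,140,400,215)]))
d=load('t4')
u,v=np.meshgrid(range(330,362),range(180,196))
p=[(pt(d,a,b)[2],a,b) for a,b in zip(u.ravel(),v.ravel())]; p.sort(reverse=True)
print([(round(float(z),4),int(a),int(b)) for z,a,b in p[:25:2]])
E
```

```text
[(0.1086, 343, 188), (0.1083, 342, 188), (0.1082, 345, 188), (0.108, 344, 187), (0.1078, 350, 188), (0.1078, 344, 189), (0.1077, 351, 189), (0.1076, 337, 187), (0.1075, 352, 188), (0.1074, 346, 188), (0.1073, 348, 187), (0.1071, 339, 188), (0.1071, 350, 187)]
```

View pics/m4.png

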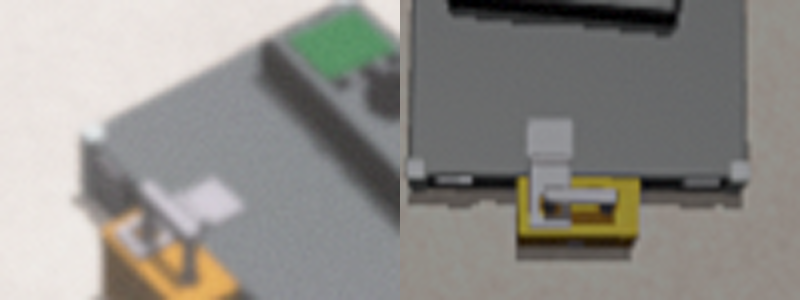

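The shackle is seated with one leg through the hasp's eye. Its crossbar top is at z≈0.108, so it stayed down after release (uncaught, it would be near 0.13).

```bash
python3 -c "
from cell import arm
print(arm.sign_off())"
```

```text
the job is handed in; nothing more can be done
None
```

The case is locked and the job is handed in: the hasp is down, and the small shackle is pressed in through its eye and stayed down after release. The highest push I read was about 18 N, when folding the hasp, and the arm finished at about 18 s.

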